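# Lock a second slotted spacer onto the press's depth-stop stem

## Robot

A 6-joint arm with a two-finger parallel gripper is mounted at the origin on the work surface. World frame = base frame: x ahead of the robot, y to its left, z up, the work surface at z = 0. Lengths are in mm, angles in rad, forces in N, time in s.
With the tool pointing down it reaches from about 350 to 800 mm from the base axis. Payload 7.3 kg.
Tool frame: the origin (TCP) lies midway between the tips of the shut fingers; the grasp point (between the pads) lies 19 mm behind it (robot.grasp_offset is the distance from the TCP to the grasp point, in mm); z points along the fingers, y is the line along which they close (so a half turn about z gives the same grasp; the last joint's range is limited). The gripper opens to 85 mm and grips with 20 to 120 N. Pads are 22 mm wide; open, the fingers measure 114 mm over their backs; the gripper's body (76 mm by 85 mm) begins 54 mm behind the grasp point. The pads swing forward as they close: fully open they stand 13 mm farther back than shut.
Start: joints at [-0.146, 0.342, 1.524, -0, 1.275, -0.146], TCP at [525.019, 0.02, 231.322] pointing down, gripper open.
Joint ranges: [-2.53, 2.53], [-0.77, 2.02], [0.04, 2.7], [-1, 4.14], [0.28, 2.66], [-3.11, 3.11]. Speed limits (rad/s): [2.57, 2.57, 3.14, 3.14, 3.14, 3.14].

## Interface

Orientations are given as a rotation vector (axis times angle).
In Python, from plant import status, eyes, close_job, robot gives the robot as it stands. The module is installed in compiled form; this text tells all that it offers.
- The arm moves only by the tool carry_out, never from a script. Its arguments are lists of equal length, an entry for each row: "dp": the shift along the world's x, y, z in units of 40 mm (1.0 is 40 mm), a list of three; "turn": the turn, a rotation vector about the world's x, y, z in units of 5 degrees (1.0 is 5 degrees), a list of three. In form: {"dp": [[dx, dy, dz], ...], "turn": [[rx, ry, rz], ...]}. A call has exactly 10 rows; each row shifts and turns the commanded pose from where the row before left it; what a row does not reach is not made up. A row lasts 1/10 s, in which the tool goes at most 50 mm and 8.59 degrees, less where a joint would pass 70% of its speed; a pose out of reach is approached as far as the arm can. A call is refused whole if a number of a shift passes 1 or a number of a turn 1, either way. A call with a gripper value outside its range is refused whole. "gripper" is the opening, from 0 (shut) to 1 (fully open), set as the call begins (left out, the last holds). The fingers move at their own pace and stop on an object; "squeeze" is the grip in N (left out, the last holds). Time passes only in rows, so rows that do not move let the fingers close, or fill a call up. It gives the time, the measured TCP pose, the force, the opening and the grip force at its end, in the units of the state.
- status.get_state(): the state, without advancing time (a new reading comes with each control period).
- eyes.capture(name): name is "scene" or "side" or "wrist"; returns a dict with "pixels" (400x640x3 uint8, red, green, blue), "fx", "fy", "cx", "cy" (pixels), "k1" (the pictures are not rectified: a ray, as slopes to the right and down, at radius r is drawn at 1 + k1 r^2 times it, then the intrinsics apply), "world_from_camera" (4x4, takes a point from camera to world coordinates); the wrist camera has in their place "T_tool_cam" (4x4, takes a point from camera to tool coordinates, whose origin is the TCP and whose axes are the flange's). Camera axes: x right, y down, z forward; pixel columns grow to the right and rows downward; lengths in mm; the calibration is good to about 2 mm. A picture is of the moment at which its call begins: read the wrist's pose just before it. There is no depth.
- close_job(): hands the job in; it is judged then, once.
The state is a dict: "time_s": time; "joint_positions": joint angles; "joint_velocities": joint speeds; "tau": joint torques, N m; "eef_pos": TCP position; "tcp_rot": TCP orientation; "contact_force": force on the tool from outside, world axes, zero at the start; "torque": the same for the moment, N m; "finger_gap": finger opening in mm; "grasp_force": force on a finger pad.
Only numpy, scipy, OpenCV 4.12 (cv2) and the standard library are available. Lean on these libraries where they do the work, as an engineer would, in place of code of your own. Each camera call takes 0.05 s, during which the arm holds its last target. There are 200 camera calls.

## Task

Add the steel slotted spacer with the orange lug to the depth-stop stand: slide it sideways, slot first and gently, under the red head onto the flat stem, above the brass spacer that is already there. Then turn it about the stem until its slot lies square across the flat stem and points well away from the brass spacer's slot, and let go so that it rests flat on the brass one. The brass spacer stays on the stem, and the tubes, bearings, hammer and dark spare spacer lying around are to be left alone.

Things in the scene. Friction and masses are not known exactly. Their poses are not given: they have to be found in the camera images.
- stand: fixed depth-stop stand; origin at the centre of its underside, z up. Green plate 120 (x) by 100 (y) by 12 mm, on it a round dark rest 84 mm across, its top 20 mm above the origin. In the middle a flat stem (see point rest) under a red head 42 (x) by 38 (y) by 9 mm: its underside 48 mm, top 57 mm above the origin. A push of the spacer on the stem or stand of over 12 N is too hard
- rest (a point): centre of the rest's top on the stand, axes as the stand. The aluminium stem rises about here, 14 mm along x, 8 mm along y, 28 mm tall up to the head. Stem and head together stand off this point by an unreported amount, up to 3 mm along x and 9 mm along y, and stay there, firm. Metal faces are oiled (friction about 0.2). Being flat, the stem lets a 10 mm slot on only along the stand's x axis (from its -x or +x side)
- lower: brass slotted spacer already on the stem, loose, 78 mm across, 10 mm thick, lying on the rest: its top is 30 mm above the stand's origin. Origin at the centre of its underside; its slot (10 mm wide, flaring to 20 mm at the rim) points along its own +x, from a central hole 36 mm across. The slot may point up to about 100 degrees either side of the stand's +x
- spacer: steel slotted spacer to be mounted, about 220 g, 64 mm across, 10 mm thick, lying on the table. Origin at the centre of its underside, z up. Central hole 20 mm across with a slot 10 mm wide along its own +x. With the stem in the hole it can be turned; with its slot across the stem (14 mm against 10 mm) it cannot come off. Opposite the slot is a tongue 12 mm wide, 10 mm thick, out to x = -54 mm
- lug (a point): middle of the orange upright lug on the spacer's tongue, the grip: 16 mm (spacer's x) by 12 mm (y), from z = 10 to z = 44 mm in the spacer's frame; this point is at x = -46, y = 0, z = 27 mm there. Axes as the spacer
- aim (a point): imaginary point straight out from the spacer's slot, showing which way it points: x = 120, y = 0, z = 10 mm in the spacer's frame. The slot itself flares from 10 mm wide at x = 19 mm to 32 mm wide at its open mouth at the rim, x = 32 mm
- tube_a: bystander: chrome tube, 36 mm across, 65 mm tall, standing on end; origin at the centre of its foot
- tube_b: bystander: chrome tube, 36 mm across, 65 mm tall, standing on end; origin at the centre of its foot
- tube_c: bystander: chrome tube, 36 mm across, 65 mm tall, standing on end; origin at the centre of its foot
- bearing_a: bystander: flat steel ball bearing, 44 mm across, 14 mm high, lying flat; origin at the centre of its underside
- bearing_b: bystander: flat steel ball bearing, 44 mm across, 14 mm high, lying flat; origin at the centre of its underside
- spare: bystander: dark steel slotted spacer without a lug, 56 mm across, 8 mm thick; origin at the centre of its underside
- hammer: bystander: hand hammer lying flat; origin on its axis, its length along its x
There are look-alikes about, which are no part of the job. Leave any purple or turquoise look-alike of the spacer alone.

How it is judged (in metres and radians):
On the way:
1. the spacer is slid onto the stem, under the head (horizontal distance between spacer and stand below 0.015 m and z of spacer in the frame of stand between 0.027 and 0.04 m), for 0.1 s.
At the end, for the whole second after the job is handed in: Spacer released, still and flat on the brass one (28.5-32 mm above the stand's origin, tilt < 0.06 rad), within 15 mm of the stand's axis, slot within 25 deg of square to the stand's x, over about 55 deg from the brass slot (aim < 70 mm along it); brass spacer on the rest within 20 mm of the axis (horizontal distance between spacer and stand below 0.015 m and z of spacer in the frame of stand between 0.0285 and 0.032 m and angle between spacer's own z axis and vertical below 0.06 rad and angle between the x axis of spacer and the x axis of stand, either way round above 1.13 rad and x of aim in the frame of lower below 0.07 m and horizontal distance between lower and stand below 0.02 m and z of lower in the frame of stand between 0.018 and 0.022 m and linear speed of each of spacer, lower below 0.01 m/s); the robot touches nothing.
It fails at once if the spacer is pushed against the stem or stand with more than 12 N (contact force between spacer and stand above 12 N).
It fails at once if a bystander (tube, bearing, spare spacer, hammer) is moved more than 20 mm (distance of any of tube_a, tube_b, tube_c, bearing_a, bearing_b, spare, hammer from where it was at the start of the episode above 0.02 m).
It also fails if it takes over 72 s, if anything falls off the work surface, if the arm or the gripper's body presses on something with over 40 N, if the wrist force passes 120 N, or if a joint passes its speed limit or range.

## Working session

There is one attempt and no reset: what is moved stays moved. The work goes in short steps, Python scripts to look and compute and a tool call to move; the robot and the scene stay as the last step left them, time stands still between calls to the robot, and variables do not carry over. Pictures are saved under pics/ and viewed, at most 10 in all, crops included, and the job is handed in when it is done.

Besides the shell and the picture viewer there is one more tool, called as name(argument=value, ...) on one line, values as JSON. carry_out: Moves the arm, as the interface text tells. Its arguments: {"type":"object","properties":{"dp":{"type":"array"},"turn":{"type":"array"},"gripper":{"type":"number"},"squeeze":{"type":"number"}},"required":["dp","turn"]}

```bash
mkdir -p pics; cat > h.py <<'E'
import numpy as np, cv2
from scipy.spatial.transform import Rotation as R
from plant import status, eyes, close_job, robot
def cap(n, save=None):
    s=status.get_state(); c=eyes.capture(n)
    if n=="wrist":
        T=np.eye(4); T[:3,:3]=R.from_rotvec(s["tcp_rot"]).as_matrix(); T[:3,3]=s["eef_pos"]
        c["world_from_camera"]=T@np.array(c["T_tool_cam"])
    c["W"]=np.array(c["world_from_camera"])
    if save: cv2.imwrite("pics/"+save,cv2.cvtColor(c["pixels"],cv2.COLOR_RGB2BGR))
    return c
def rays(c,uv):
    uv=np.atleast_2d(np.array(uv,float)); d=(uv-[c["cx"],c["cy"]])/[c["fx"],c["fy"]]
    x=d.copy()
    for _ in range(20): x=d/(1+c["k1"]*(x**2).sum(1,keepdims=True))
    v=np.c_[x,np.ones(len(x))]@c["W"][:3,:3].T
    return c["W"][:3,3], v/np.linalg.norm(v,axis=1,keepdims=True)
def onz(c,uv,z):
    o,v=rays(c,uv); return o+v*((z-o[2])/v[:,2:3])
def proj(c,P):
    P=np.atleast_2d(np.array(P,float)); q=(P-c["W"][:3,3])@c["W"][:3,:3]
    x=q[:,:2]/q[:,2:]; x=x*(1+c["k1"]*(x**2).sum(1,keepdims=True))
    return x*[c["fx"],c["fy"]]+[c["cx"],c["cy"]]
def tri(c1,a,c2,b):
    o1,v1=rays(c1,a); o2,v2=rays(c2,b); v1=v1[0]; v2=v2[0]
    A=np.c_[v1,-v2]; t=np.linalg.lstsq(A,o2-o1,rcond=None)[0]
    p,q=o1+t[0]*v1,o2+t[1]*v2; return (p+q)/2, np.linalg.norm(p-q)
def blobs(c,lo,hi,amin=30):
    hsv=cv2.cvtColor(c["pixels"],cv2.COLOR_RGB2HSV); m=cv2.inRange(hsv,np.array(lo),np.array(hi))
    n,l,st,ce=cv2.connectedComponentsWithStats(m)
    return m,[(ce[i].round(1).tolist(),st[i].tolist()) for i in range(1,n) if st[i,4]>=amin]
E
python3 - <<'E'
from h import *
for n in("scene","side","wrist"):
    c=cap(n,n+"0.png"); print(n,c["fx"],c["k1"],c["W"].round(2).tolist())
    for nm,lo,hi in(("orange",(8,150,100),(20,255,255)),("red",(0,150,80),(6,255,255)),("green",(45,80,40),(85,255,255))): print(nm,blobs(c,lo,hi)[1])
print(status.get_state(),robot.grasp_offset)
E
```

```text
scene 516.6259217146704 -0.09304732518110902 [[-0.82, 0.32, -0.47, 1219.45], [0.57, 0.45, -0.68, 912.25], [-0.01, -0.83, -0.56, 829.38], [0.0, 0.0, 0.0, 1.0]]
orange [([409.7, 73.3], [403, 67, 15, 14, 121]), ([41.1, 164.6], [21, 153, 45, 23, 423]), ([616.1, 162.4], [610, 155, 14, 16, 130]), ([177.4, 193.2], [136, 157, 80, 71, 2320]), ([304.1, 198.1], [301, 193, 7, 11, 32]), ([290.2, 201.5], [285, 194, 11, 15, 58]), ([305.2, 206.4], [299, 202, 13, 8, 33]), ([369.2, 228.6], [366, 222, 7, 14, 85]), ([416.7, 257.5], [413, 250, 9, 15, 92]), ([460.1, 298.6], [456, 291, 10, 16, 98]), ([333.6, 387.6], [323, 380, 23, 15, 230])]
red [([297.0, 191.7], [286, 187, 21, 11, 130])]
green [([208.3, 5.7], [195, 0, 29, 13, 294]), ([241.8, 65.0], [196, 0, 77, 120, 4599]), ([413.0, 42.0], [402, 14, 23, 58, 902]), ([628.8, 120.2], [612, 66, 28, 92, 1013]), ([297.7, 210.6], [275, 196, 48, 25, 365]), ([475.1, 357.6], [440, 290, 93, 110, 2052]), ([542.4, 306.8], [538, 300, 13, 16, 61]), ([561.1, 320.5], [556, 313, 14, 17, 69]), ([560.1, 368.2], [513, 327, 86, 73, 1829])]
side 416.63306881161344 -0.0251834189
[... 764 characters left out ...]
ositions': array([-1.46018861e-01,  3.42551404e-01,  1.52480280e+00, -2.66705736e-05,
        1.27539346e+00, -1.45984750e-01]), 'joint_velocities': array([-0.00016916, -0.00139456, -0.00387925,  0.00017471,  0.00047106,
        0.00156851]), 'tau': array([ 1.24654900e-03, -4.33907533e+01, -2.46148127e+01, -9.02174702e-05,
        5.71925848e-03,  3.60333468e-05]), 'eef_pos': array([5.24697956e+02, 4.86919899e-02, 2.30789643e+02]), 'tcp_rot': array([-2.22082595e+00, -2.22076748e+00,  1.11443561e-03]), 'contact_force': array([ 0.31675859,  0.42728794, -0.37778515]), 'torque': array([-0.0069628 ,  0.00388166, -0.02297262]), 'grasp_force': 0.0, 'finger_gap': 85.2519589436723} 18.700000000000003
```

View pics/scene0.png

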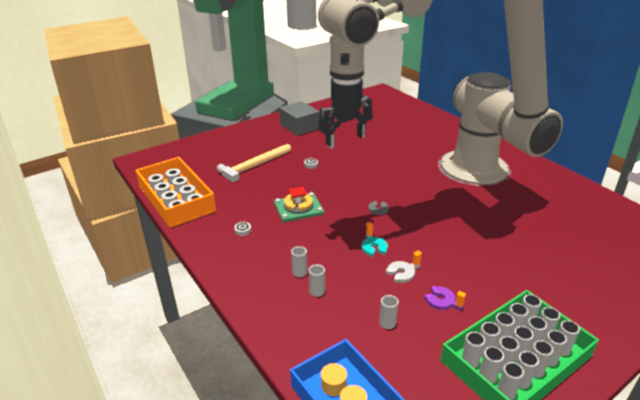

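View pics/side0.png

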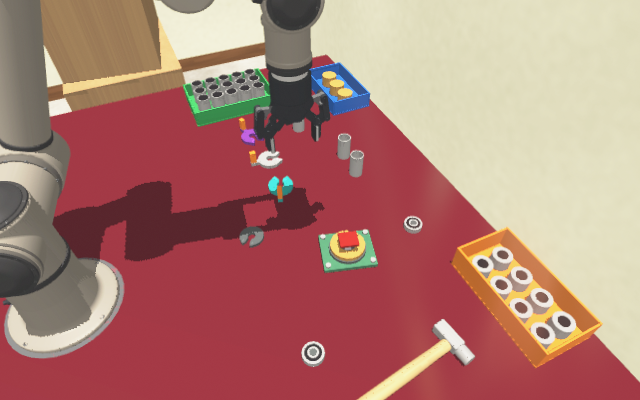

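View pics/wrist0.png

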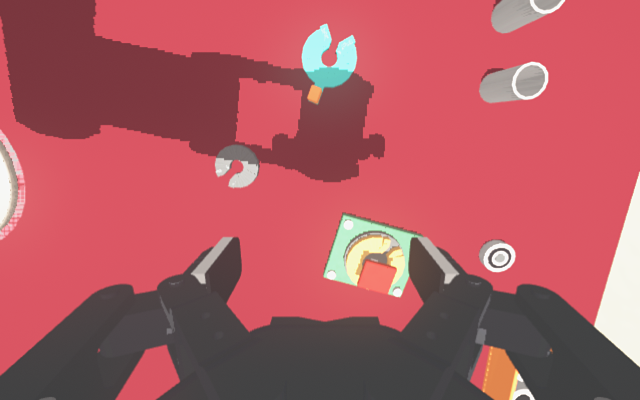

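The steel spacer is white-grey at scene (402,271), with its lug at (417,257). In the side view it is at (268,159), lug at (252,157). The stand is at scene (298,205), side (348,250) and wrist (375,258), with its head at wrist (377,277). The turquoise and purple look-alikes are nearby at scene (375,246) and (440,297).

```bash
python3 - <<'E'
from h import *
sc,sd,w=cap("scene"),cap("side"),cap("wrist")
print("lug tri",tri(sc,(416.7,257.5),sd,(252.5,156.8)))
print("head tri",tri(sc,(297,191.7),sd,(347.9,239)))
for c,roi,nm in((sc,(380,255,435,290),"scene"),(sd,(250,145,290,172),"side")):
    hsv=cv2.cvtColor(c["pixels"],cv2.COLOR_RGB2HSV); m=cv2.inRange(hsv,(0,0,120),(179,60,255))
    k=np.zeros_like(m); k[roi[1]:roi[3],roi[0]:roi[2]]=255; m&=k
    cs,_=cv2.findContours(m,cv2.RETR_EXTERNAL,cv2.CHAIN_APPROX_NONE); q=max(cs,key=cv2.contourArea)[:,0]
    P=onz(c,q,8)[:,:2].astype(np.float32); print(nm,"steel",len(q),cv2.minEnclosingCircle(P), onz(c,np.argwhere(m)[:,::-1],8).mean(0))
for c,nm,lo,hi,roi in((sc,"scene",(40,60,40),(90,255,255),(265,180,335,235)),(sd,"side",(40,60,40),(90,255,255),(310,220,390,280)),(w,"wrist",(40,30,40),(90,255,255),(300,200,430,310))):
    hsv=cv2.cvtColor(c["pixels"],cv2.COLOR_RGB2HSV); m=cv2.inRange(hsv,lo,hi)
    k=np.zeros_like(m); k[roi[1]:roi[3],roi[0]:roi[2]]=255; m&=k
    P=onz(c,np.argwhere(m)[:,::-1],12)[:,:2].astype(np.float32); r=cv2.minAreaRect(P); print(nm,r)
# other objects for clearance (base heights)
print("turq lug",tri(sc,(369.2,228.6),sd,(279.2,191.9))[0],"tubes",onz(sc,[(299,273),(317,292),(389,325)],0)[:,:2].round(),
 "bearings",onz(sc,[(311,162),(243,229)],7)[:,:2].round(),"hammer",onz(sc,[(229,173),(290,149)],10)[:,:2].round(),"spare",onz(sc,[(378,207)],4).round(), "purple lug",tri(sc,(460,298.6),sd,(242,123.8))[0])
E
```

```text
lug tri (array([493.54702778, 251.0042018 ,  29.10340914]), np.float64(1.0726311543373017))
head tri (array([ 591.88449251, -129.44735751,   54.99237219]), np.float64(2.3556869427362632))
scene steel 84 ((533.697509765625, 253.01812744140625), 43.92143630981445) [537.90497961 248.32279448   8.        ]
side steel 85 ((535.0034790039062, 262.4392395019531), 52.02004623413086) [536.30872248 249.46442752   8.        ]
scene ((597.0878295898438, -119.02754211425781), (109.43709564208984, 120.55172729492188), 74.03425598144531)
side ((591.8623046875, -126.28694152832031), (103.20957946777344, 118.84735107421875), 73.69835662841797)
wrist ((592.6690673828125, -121.68058776855469), (100.18173217773438, 119.6543197631836), 73.73409271240234)
turq lug [513.10092329  93.71036546  28.88205615] tubes [[739. 106.]
 [740. 185.]
 [671. 358.]] bearings [[ 421. -320.]
 [ 771. -122.]] hammer [[ 673. -407.]
 [ 432. -432.]] spare [[407.   3.   4.]] purple lug [512.03654108 409.62856567  28.61863543]
```

carry_out(dp=[[0.17,-0.5,-0.3],[0.17,-0.5,-0.3],[0.17,-0.5,-0.3],[0.17,-0.5,-0.3],[0.17,-0.5,-0.3],[0.17,-0.5,-0.3],[0.17,-0.5,-0.3],[0.17,-0.5,-0.3],[0.17,-0.5,-0.3],[0.17,-0.2,-0.1]], turn=[[0,0,0],[0,0,0],[0,0,0],[0,0,0],[0,0,0],[0,0,0],[0,0,0],[0,0,0],[0,0,0],[0,0,0]])

```text
time_s: 1.3
eef_pos: [592.5, -189.4, 117.7]
tcp_rot: [-2.222, -2.218, 0.002]
contact_force: [-0.0, 0.3, 0.7]
finger_gap: 85.3
grasp_force: 0.0
```

```bash
python3 - <<'E'
from h import *
w=cap("wrist")
hsv=cv2.cvtColor(w["pixels"],cv2.COLOR_RGB2HSV)
c0=proj(w,[592,-122,20])[0]; print(c0, status.get_state()["eef_pos"])
x,y=int(c0[0]),int(c0[1]); y0,x0=max(0,y-100),x-100; print(x0,y0)
cr=w["pixels"][y0:y+100,x0:x+100]; cv2.imwrite("pics/st.png",cv2.resize(cv2.cvtColor(cr,cv2.COLOR_RGB2BGR),None,fx=3,fy=3,interpolation=cv2.INTER_CUBIC)[:600])
k=np.zeros(hsv.shape[:2],np.uint8); k[y0:y+100,x0:x+100]=255
g=cv2.inRange(hsv,(40,30,40),(90,255,255))&k
print("plate",cv2.minAreaRect(onz(w,np.argwhere(g)[:,::-1],12)[:,:2].astype(np.float32)))
E
```

```text
[322.90396745 117.11789879] [ 593.5036401  -189.86869787  117.77922183]
222 17
plate ((594.6826171875, -124.94154357910156), (97.78599548339844, 118.58079528808594), 73.63713073730469)
```

View pics/st.png

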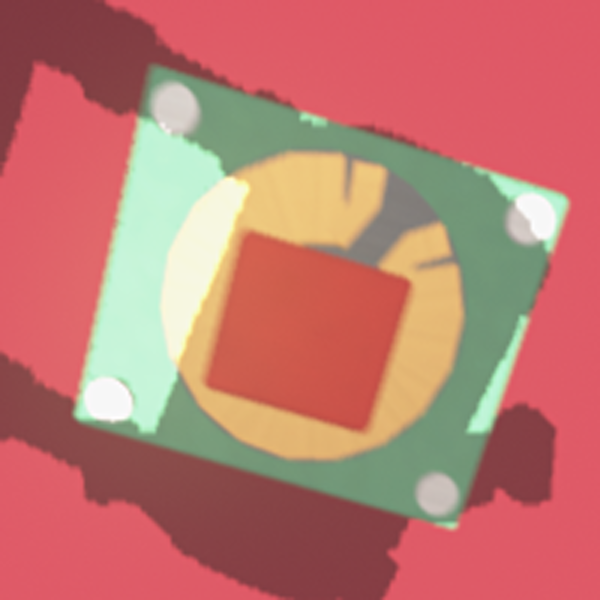

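The close view shows the stand with its long axis at about -16°, and the head at crop (310,330). The brass slot points to the upper right, crop (410,205), at about +46° in the world. The steel slot should therefore end at about -106°.

```bash
python3 - <<'E'
from h import *
w=cap("wrist")
hsv=cv2.cvtColor(w["pixels"],cv2.COLOR_RGB2HSV)
k=np.zeros(hsv.shape[:2],np.uint8); k[70:180,270:380]=255
r=cv2.inRange(hsv,(0,150,80),(8,255,255))&k
y=cv2.inRange(hsv,(12,50,80),(35,255,255))&k
pix=np.argwhere(r)[:,::-1]
hd=cv2.minAreaRect(onz(w,pix,57)[:,:2].astype(np.float32)); print("head",hd,onz(w,pix,57).mean(0))
pl=np.array([594.7,-124.9]); a=np.radians(-16.3); ex=np.array([np.cos(a),np.sin(a)]); ey=np.array([-ex[1],ex[0]])
d=onz(w,pix,57).mean(0)[:2]-pl; print("offset stand frame",d@ex,d@ey)
yp=onz(w,np.argwhere(y)[:,::-1],30)[:,:2].astype(np.float32); print("brass",cv2.minEnclosingCircle(yp))
E
```

```text
head ((592.0136108398438, -128.79908752441406), (36.70132064819336, 40.6933479309082), 73.70254516601562) [ 591.95991568 -128.37602851   57.        ]
offset stand frame -1.6543419479083974 -4.105361002909738
brass ((596.3067626953125, -128.97047424316406), 55.481510162353516)
```

carry_out(dp=[[-0.4,1,0.2],[-0.4,1,0.2],[-0.4,1,0.2],[-0.4,1,0.2],[-0.4,1,0],[-0.4,1,0],[-0.4,1,0],[-0.2,1,0],[0,1,0],[0,1,0]], turn=[[0,0,1],[0,0,1],[0,0,1],[0,0,1],[0,0,1],[0,0,1],[0,0,1],[0,0,1],[0,0,1],[0,0,1]])

```text
time_s: 2.4
eef_pos: [472.0, 214.6, 152.5]
tcp_rot: [1.067, 2.954, 0.002]
contact_force: [1.8, -0.0, -0.2]
finger_gap: 85.4
grasp_force: 0.0
```

carry_out(dp=[[0.1,0.15,0],[0.1,0.15,0],[0.1,0.15,0],[0.1,0.15,0],[0.1,0.15,0],[0,0.15,0],[0,0,0],[0,0,0],[0,0,0],[0,0,0]], turn=[[0,0,1],[0,0,1],[0,0,1],[0,0,1],[0,0,1],[0,0,1],[0,0,1],[0,0,1],[0,0,0],[0,0,0]])

```text
time_s: 3.4
eef_pos: [492.6, 248.6, 151.9]
tcp_rot: [0.002, 3.141, 0.001]
contact_force: [0.7, -0.4, -0.6]
finger_gap: 85.5
grasp_force: 0.0
```

```bash
python3 - <<'E'
from h import *
w=cap("wrist","sp.png"); s=status.get_state(); print(s["eef_pos"],R.from_rotvec(s["tcp_rot"]).as_matrix().round(3).tolist())
m,b=blobs(w,(8,130,90),(22,255,255)); print(b)
print(proj(w,[[493.5,251,44],[493.5,251,10],[539.5,251,10]]))
E
```

```text
[492.70848714 248.46326987 151.81949789] [[-1.0, 0.001, 0.001], [0.001, 1.0, 0.0], [-0.001, 0.0, -1.0]]
[([328.0, 189.9], [322, 179, 13, 23, 280]), ([173.0, 206.1], [154, 197, 33, 25, 342]), ([483.5, 205.0], [471, 196, 31, 24, 344])]
[[327.40114665 193.36744139]
 [327.07428684 185.03658858]
 [327.09028402 226.57605854]]
```

View pics/sp.png

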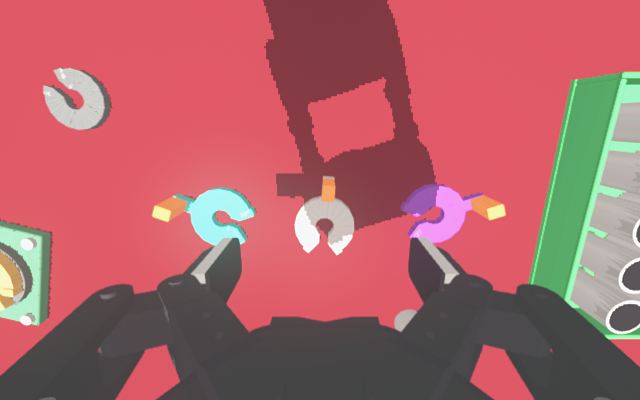

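The wrist view is centred on the steel spacer: disc at (325,226), lug at (328,190), slot towards the image bottom (world +x). The turquoise and purple look-alikes sit about 75 mm to either side, so a half-open gripper clears them.

```bash
python3 - <<'E'
from h import *
w=cap("wrist")
hsv=cv2.cvtColor(w["pixels"],cv2.COLOR_RGB2HSV)
k=np.zeros(hsv.shape[:2],np.uint8); k[180:262,288:365]=255
m=cv2.inRange(hsv,(0,0,90),(179,70,255))&k
m2=cv2.morphologyEx(m,cv2.MORPH_OPEN,cv2.getStructuringElement(cv2.MORPH_ELLIPSE,(15,15)))
C,r=cv2.minEnclosingCircle(onz(w,np.argwhere(m2)[:,::-1],10)[:,:2].astype(np.float32)); print("disc",C,r)
o=cv2.inRange(hsv,(8,130,90),(22,255,255))&k
p=np.argwhere(o)[:,::-1]; top=p[p[:,1]>p[:,1].max()-0]; print("orange px",p.min(0),p.max(0))
bot=onz(w,[[p[p[:,1]<185][:,0].mean(),185],[p[p[:,1]>195][:,0].mean(),198]],27); print(bot)
L=onz(w,[p.mean(0)],30)[0]; print("lug",L, "yaw",np.degrees(np.arctan2(C[1]-L[1],C[0]-L[0])))
# symmetric axis check: lens: slot pixels inside disc hull
hull=cv2.convexHull(np.argwhere(m2)[:,::-1].astype(np.int32)); f=np.zeros_like(m); cv2.fillConvexPoly(f,hull,255)
sl=f&~m; q=np.argwhere(sl)[:,::-1]; S=onz(w,[q.mean(0)],5)[0]; print("slot centroid",S,"yaw",np.degrees(np.arctan2(S[1]-L[1],S[0]-L[0])))
E
```

```text
disc (538.45947265625, 248.1179656982422) 34.01824188232422
orange px [322 180] [335 201]
[[489.63663674 252.02287532  27.        ]
 [502.7899762  251.69259748  27.        ]]
lug [494.15281194 251.76747409  30.        ] yaw -4.708782919816324
slot centroid [546.38092871 247.50984423   5.        ] yaw -4.660439715980505
```

carry_out(dp=[[0,0.08,-0.4],[0,0,-0.4],[0,0,-0.4],[0,0,-0.4],[0,0,-0.4],[0,0,-0.4],[0,0,-0.4],[0,0,-0.4],[0,0,-0.25],[0,0,0]], turn=[[0,0,-0.95],[0,0,0],[0,0,0],[0,0,0],[0,0,0],[0,0,0],[0,0,0],[0,0,0],[0,0,0],[0,0,0]], gripper=0.5, squeeze=60)

```text
time_s: 4.5
eef_pos: [492.2, 250.9, 12.1]
tcp_rot: [-0.131, -3.136, 0.001]
contact_force: [0.2, -0.4, 0.0]
finger_gap: 42.4
grasp_force: 0.0
```

carry_out(dp=[[0,0,0],[0,0,0],[0,0,0],[0,0,0],[0,0,0],[0,0,0],[0,0,0],[0,0,0],[0,0,0],[0,0,0]], turn=[[0,0,0],[0,0,0],[0,0,0],[0,0,0],[0,0,0],[0,0,0],[0,0,0],[0,0,0],[0,0,0],[0,0,0]], gripper=0)

```text
time_s: 5.5
eef_pos: [493.7, 251.5, 14.3]
tcp_rot: [0.13, 3.137, 0.001]
contact_force: [-1.1, 1.0, 7.5]
finger_gap: 11.0
grasp_force: 59.2
```

carry_out(dp=[[0,0,0.1],[0,0,0.2],[0,0,0.3],[0,0,0.4],[0,0,0.4],[0,0,0.4],[0,0,0.4],[0,0,0.2],[0,0,0],[0,0,0]], turn=[[0,0,0],[0,0,0],[0,0,0],[0,0,0],[0,0,0],[0,0,0],[0,0,0],[0,0,0],[0,0,0],[0,0,0]])

```text
time_s: 6.5
eef_pos: [492.7, 251.1, 109.1]
tcp_rot: [-0.13, -3.138, 0.0]
contact_force: [-0.7, -0.6, -3.5]
finger_gap: 10.6
grasp_force: 58.4
```

carry_out(dp=[[0,-0.3,0],[-0.03,-0.6,0],[-0.03,-0.9,0],[-0.04,-0.9,0],[-0.04,-0.9,0],[-0.04,-0.9,0],[-0.04,-0.9,0],[-0.04,-0.9,0],[-0.04,-0.9,0],[-0.02,-0.6,0]], turn=[[0,0,-0.23],[0,0,-0.23],[0,0,-0.23],[0,0,-0.23],[0,0,-0.23],[0,0,-0.23],[0,0,-0.23],[0,0,-0.23],[0,0,-0.23],[0,0,-0.25]])

```text
time_s: 7.5
eef_pos: [479.1, -63.5, 108.7]
tcp_rot: [-0.452, -3.108, 0.0]
contact_force: [-0.3, 0.0, -2.0]
finger_gap: 11.1
grasp_force: 58.7
```

carry_out(dp=[[0,-0.5,0],[0,-0.4,0],[0,0,0],[0,0,0],[0,0,0],[0,0,0],[0,0,0],[0,0,0],[0,0,0],[0,0,0]], turn=[[0,0,0],[0,0,0],[0,0,0],[0,0,0],[0,0,0],[0,0,0],[0,0,0],[0,0,0],[0,0,0],[0,0,0]])

```text
time_s: 8.5
eef_pos: [480.3, -96.6, 109.4]
tcp_rot: [0.446, 3.11, 0.0]
contact_force: [0.3, -0.4, -2.2]
finger_gap: 11.0
grasp_force: 58.8
```

```bash
python3 - <<'E'
from h import *
w=cap("wrist","pre.png"); s=status.get_state(); M=R.from_rotvec(s["tcp_rot"]).as_matrix(); print(s["eef_pos"],"yaw",np.degrees(np.arctan2(M[1,0],M[0,0]))-180)
hsv=cv2.cvtColor(w["pixels"],cv2.COLOR_RGB2HSV)
print("red",blobs(w,(0,150,80),(8,255,255))[1], "pred head",proj(w,[592,-128.5,57]))
E
```

```text
[480.22341965 -96.71892406 109.34501165] yaw -16.343675658641132
red [([324.8, 318.3], [319, 317, 13, 4, 46])] pred head [[325.67609895 344.01412754]]
```

View pics/pre.png

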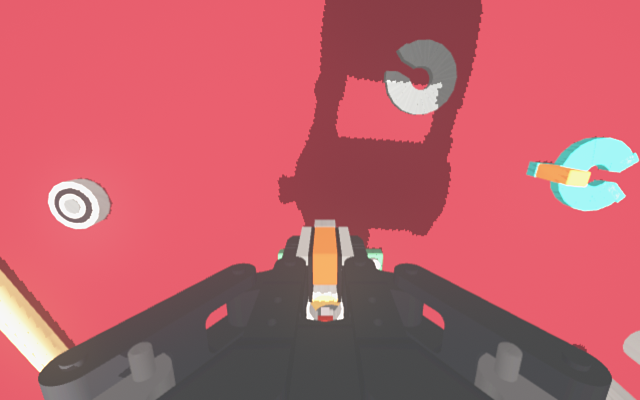

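carry_out(dp=[[0.005,0.025,-0.2],[0,0,-0.3],[0,0,-0.3],[0,0,-0.3],[0,0,-0.2],[0,0,-0.15],[0,0,-0.1],[0,0,0],[0,0,0],[0,0,0]], turn=[[0,0,0],[0,0,0],[0,0,0],[0,0,0],[0,0,0],[0,0,0],[0,0,0],[0,0,0],[0,0,0],[0,0,0]])

```text
time_s: 9.55
eef_pos: [480.7, -95.9, 47.7]
tcp_rot: [0.447, 3.109, -0.0]
contact_force: [-0.0, -0.1, -1.7]
finger_gap: 10.7
grasp_force: 58.8
```

```bash
cat > look.py <<'E'
from h import *
import sys
out=[]
for n,(x,y) in(("scene",(305,205)),("side",(330,240))):
    c=cap(n); p=c["pixels"][y-45:y+45,x-65:x+65]; out.append(cv2.resize(cv2.cvtColor(p,cv2.COLOR_RGB2BGR),None,fx=6,fy=3.3*1.0 if 0 else 6,interpolation=cv2.INTER_CUBIC)); 
im=np.vstack(out); im=cv2.resize(im,None,fx=.55,fy=.55,interpolation=cv2.INTER_AREA)[:600]
cv2.imwrite("pics/"+sys.argv[1],im); s=status.get_state(); print(im.shape,s["eef_pos"],s["contact_force"])
E
python3 look.py pre2.png
```

```text
(594, 429, 3) [480.64247376 -95.86791494  47.67905115] [ 0.34659153  0.55308629 -2.30846083]
```

View pics/pre2.png

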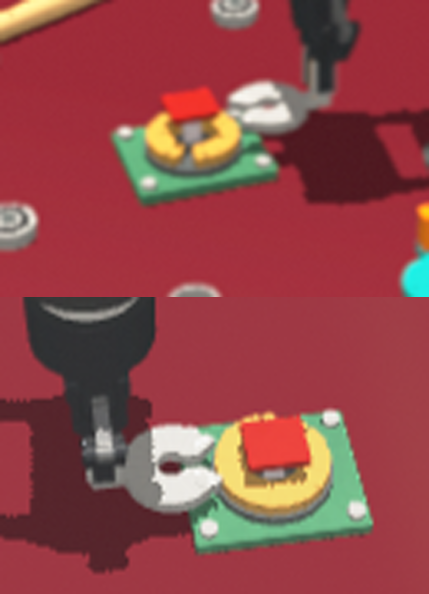

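The scene crop (top) and side crop (bottom) show the spacer lined up with the stem. Its slot faces the red head (side crop 275,440), and its height is between the brass top and the head's underside.

carry_out(dp=[[0.068,-0.02,0],[0.068,-0.02,0],[0.068,-0.02,0],[0.068,-0.02,0],[0.068,-0.02,0],[0.068,-0.02,0],[0.068,-0.02,0],[0.068,-0.02,0],[0.068,-0.02,0],[0.068,-0.02,0]], turn=[[0,0,0],[0,0,0],[0,0,0],[0,0,0],[0,0,0],[0,0,0],[0,0,0],[0,0,0],[0,0,0],[0,0,0]])

```text
time_s: 10.65
eef_pos: [507.8, -103.8, 47.3]
tcp_rot: [0.447, 3.11, 0.0]
contact_force: [-0.9, 0.3, -2.3]
finger_gap: 10.9
grasp_force: 58.8
```

carry_out(dp=[[0.024,-0.007,0],[0.024,-0.007,0],[0.024,-0.007,0],[0.024,-0.007,0],[0.024,-0.007,0],[0.024,-0.007,0],[0.024,-0.007,0],[0.024,-0.007,0],[0,0,0],[0,0,0]], turn=[[0,0,0],[0,0,0],[0,0,0],[0,0,0],[0,0,0],[0,0,0],[0,0,0],[0,0,0],[0,0,0],[0,0,0]])

```text
time_s: 11.65
eef_pos: [515.3, -106.0, 47.3]
tcp_rot: [-0.447, -3.11, -0.0]
contact_force: [0.3, -0.1, -3.0]
finger_gap: 10.9
grasp_force: 58.8
```

carry_out(dp=[[0.014,-0.004,0],[0.014,-0.004,0],[0.014,-0.004,0],[0.014,-0.004,0],[0.014,-0.004,0],[0.014,-0.004,0],[0.014,-0.004,0],[0.014,-0.004,0],[0,0,0],[0,0,0]], turn=[[0,0,0],[0,0,0],[0,0,0],[0,0,0],[0,0,0],[0,0,0],[0,0,0],[0,0,0],[0,0,0],[0,0,0]])

```text
time_s: 12.65
eef_pos: [519.8, -107.3, 47.3]
tcp_rot: [-0.447, -3.11, -0.0]
contact_force: [0.0, 0.8, -1.4]
finger_gap: 11.1
grasp_force: 58.8
```

```bash
python3 look.py in1.png
```

```text
(594, 429, 3) [ 519.73412897 -107.25761783   47.29898793] [-0.18877954 -0.38799478 -1.85948212]
```

View pics/in1.png

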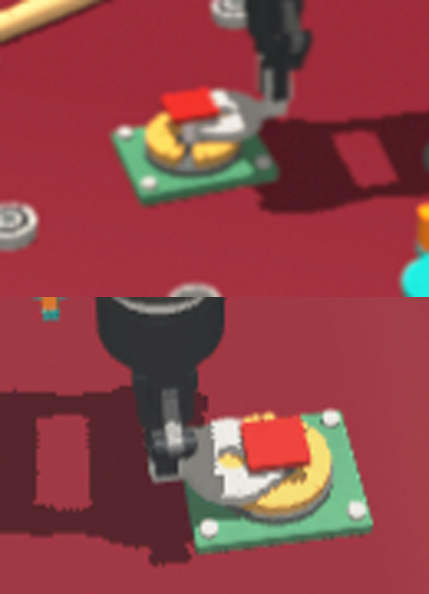

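The crops show the spacer under the head's near edge with the stem in the flare. There is no contact force.

carry_out(dp=[[0.01,-0.003,0],[0.01,-0.003,0],[0.01,-0.003,0],[0.01,-0.003,0],[0.01,-0.003,0],[0.01,-0.003,0],[0.01,-0.003,0],[0.01,-0.003,0],[0,0,0],[0,0,0]], turn=[[0,0,0],[0,0,0],[0,0,0],[0,0,0],[0,0,0],[0,0,0],[0,0,0],[0,0,0],[0,0,0],[0,0,0]])

```text
time_s: 13.75
eef_pos: [523.0, -108.3, 47.3]
tcp_rot: [0.447, 3.11, 0.0]
contact_force: [-0.1, 0.7, -2.8]
finger_gap: 11.0
grasp_force: 58.7
```

carry_out(dp=[[0.01,-0.003,0],[0.01,-0.003,0],[0.01,-0.003,0],[0.01,-0.003,0],[0.01,-0.003,0],[0,0,0],[0,0,0],[0,0,0],[0,0,0],[0,0,0]], turn=[[0,0,0],[0,0,0],[0,0,0],[0,0,0],[0,0,0],[0,0,0],[0,0,0],[0,0,0],[0,0,0],[0,0,0]])

```text
time_s: 14.75
eef_pos: [525.0, -108.9, 47.3]
tcp_rot: [0.447, 3.11, 0.0]
contact_force: [-0.4, -0.6, -2.2]
finger_gap: 11.2
grasp_force: 58.7
```

carry_out(dp=[[0.01,-0.003,0],[0.01,-0.003,0],[0.01,-0.003,0],[0.01,-0.003,0],[0.01,-0.003,0],[0.01,-0.003,0],[0.01,-0.003,0],[0.01,-0.003,0],[0,0,0],[0,0,0]], turn=[[0,0,0],[0,0,0],[0,0,0],[0,0,0],[0,0,0],[0,0,0],[0,0,0],[0,0,0],[0,0,0],[0,0,0]])

```text
time_s: 15.75
eef_pos: [528.2, -109.8, 47.3]
tcp_rot: [0.447, 3.11, 0.0]
contact_force: [-0.2, 0.5, -2.6]
finger_gap: 10.8
grasp_force: 58.7
```

carry_out(dp=[[0.01,-0.003,0],[0.01,-0.003,0],[0.01,-0.003,0],[0.01,-0.003,0],[0.01,-0.003,0],[0.01,-0.003,0],[0.01,-0.003,0],[0.01,-0.003,0],[0,0,0],[0,0,0]], turn=[[0,0,0],[0,0,0],[0,0,0],[0,0,0],[0,0,0],[0,0,0],[0,0,0],[0,0,0],[0,0,0],[0,0,0]])

```text
time_s: 16.75
eef_pos: [531.4, -110.8, 47.3]
tcp_rot: [-0.447, -3.11, -0.0]
contact_force: [0.2, -0.6, -2.4]
finger_gap: 10.9
grasp_force: 58.7
```

carry_out(dp=[[0.017,-0.005,0],[0.017,-0.005,0],[0.017,-0.005,0],[0.017,-0.005,0],[0.017,-0.005,0],[0.017,-0.005,0],[0.017,-0.005,0],[0.017,-0.005,0],[0.017,-0.005,0],[0,0,0]], turn=[[0,0,0],[0,0,0],[0,0,0],[0,0,0],[0,0,0],[0,0,0],[0,0,0],[0,0,0],[0,0,0],[0,0,0]])

```text
time_s: 17.75
eef_pos: [537.6, -112.6, 47.3]
tcp_rot: [0.447, 3.11, 0.0]
contact_force: [0.6, 0.9, -2.3]
finger_gap: 11.0
grasp_force: 58.7
```

carry_out(dp=[[0.017,-0.005,0],[0.017,-0.005,0],[0.017,-0.005,0],[0.017,-0.005,0],[0.017,-0.005,0],[0.017,-0.005,0],[0.017,-0.005,0],[0.017,-0.005,0],[0.017,-0.005,0],[0,0,0]], turn=[[0,0,0],[0,0,0],[0,0,0],[0,0,0],[0,0,0],[0,0,0],[0,0,0],[0,0,0],[0,0,0],[0,0,0]])

```text
time_s: 18.75
eef_pos: [543.7, -114.4, 47.3]
tcp_rot: [0.447, 3.11, 0.0]
contact_force: [-0.8, 0.2, -1.9]
finger_gap: 11.0
grasp_force: 58.7
```

carry_out(dp=[[0.017,-0.005,0],[0.017,-0.005,0],[0.017,-0.005,0],[0.017,-0.005,0],[0.017,-0.005,0],[0.017,-0.005,0],[0,0,0],[0,0,0],[0,0,0],[0,0,0]], turn=[[0,0,0],[0,0,0],[0,0,0],[0,0,0],[0,0,0],[0,0,0],[0,0,0],[0,0,0],[0,0,0],[0,0,0]])

```text
time_s: 19.75
eef_pos: [547.7, -115.6, 47.3]
tcp_rot: [-0.447, -3.11, -0.0]
contact_force: [0.5, -0.1, -2.3]
finger_gap: 11.1
grasp_force: 58.7
```

```bash
python3 - <<'E'
from h import *
F=[]
s=status.get_state(); p=s["eef_pos"][:2]; a=np.radians(-16.35); ex=np.array([np.cos(a),np.sin(a)]); ey=np.array([-ex[1],ex[0]]); S=np.array([592,-128.5])
d=p-S; print(s["contact_force"],"along",d@ex+46,"lat",d@ey)
# planned: turn -90 about the stem in 5-deg rows, lug stays 46 mm behind; target center
for k in range(0,18):
    u=[-np.array([np.cos(a-np.radians(5*j)),np.sin(a-np.radians(5*j))])*46/40 for j in(k,k+1)]
    print((u[1]-u[0]).round(3).tolist(),end=",")
E
```

```text
[ 0.49372111 -0.08915305 -2.33361372] along -0.1835419448644089 lat -0.06312615273918798
[0.032, 0.095],[0.041, 0.092],[0.048, 0.088],[0.056, 0.083],[0.063, 0.078],[0.07, 0.072],[0.076, 0.066],[0.081, 0.059],[0.086, 0.052],[0.09, 0.044],[0.094, 0.036],[0.096, 0.028],[0.098, 0.019],[0.1, 0.011],[0.1, 0.002],[0.1, -0.007],[0.099, -0.015],[0.097, -0.024],
```

carry_out(dp=[[0.016,0.048,0],[0.016,0.047,0],[0.02,0.046,0],[0.021,0.046,0],[0.024,0.044,0],[0.024,0.044,0],[0.028,0.042,0],[0.028,0.041,0],[0,0,0],[0,0,0]], turn=[[0,0,-0.5],[0,0,-0.5],[0,0,-0.5],[0,0,-0.5],[0,0,-0.5],[0,0,-0.5],[0,0,-0.5],[0,0,-0.5],[0,0,0],[0,0,0]])

```text
time_s: 20.75
eef_pos: [554.7, -101.2, 47.3]
tcp_rot: [-0.978, -2.985, -0.0]
contact_force: [-0.4, 0.2, -2.2]
finger_gap: 11.3
grasp_force: 58.8
```

carry_out(dp=[[0.031,0.039,0],[0.032,0.039,0],[0.035,0.036,0],[0.035,0.036,0],[0.038,0.033,0],[0.038,0.033,0],[0.04,0.03,0],[0.041,0.029,0],[0,0,0],[0,0,0]], turn=[[0,0,-0.5],[0,0,-0.5],[0,0,-0.5],[0,0,-0.5],[0,0,-0.5],[0,0,-0.5],[0,0,-0.5],[0,0,-0.5],[0,0,0],[0,0,0]])

```text
time_s: 21.75
eef_pos: [566.3, -90.3, 47.3]
tcp_rot: [-1.481, -2.771, -0.0]
contact_force: [0.2, -0.4, -2.7]
finger_gap: 10.7
grasp_force: 58.8
```

```bash
cat > chk.py <<'E'
from h import *
s=status.get_state(); M=R.from_rotvec(s["tcp_rot"]).as_matrix(); t=np.arctan2(-M[1,0],-M[0,0])
c=s["eef_pos"][:2]+46*np.array([np.cos(t),np.sin(t)]); print("yaw",np.degrees(t),"centre",c,"err",c-[592,-128.5],"z",s["eef_pos"][2],s["contact_force"],s["torque"])
E
python3 chk.py
```

```text
yaw -56.2538624033327 centre [ 591.81584116 -128.57240248] err [-0.18415884 -0.07240248] z 47.2709715836858 [ 0.16706899 -0.39623127 -2.71314092] [0.0789784  0.1007188  0.00603555]
```

carry_out(dp=[[0.043,0.026,0],[0.043,0.026,0],[0.045,0.022,0],[0.045,0.022,0],[0.047,0.018,0],[0.047,0.018,0],[0.048,0.014,0],[0.048,0.014,0],[0.049,0.01,0],[0.049,0.009,0]], turn=[[0,0,-0.5],[0,0,-0.5],[0,0,-0.5],[0,0,-0.5],[0,0,-0.5],[0,0,-0.5],[0,0,-0.5],[0,0,-0.5],[0,0,-0.5],[0,0,-0.5]])

```text
time_s: 22.75
eef_pos: [584.9, -83.2, 47.3]
tcp_rot: [2.048, 2.382, 0.0]
contact_force: [-0.0, 0.9, -2.2]
finger_gap: 10.9
grasp_force: 58.8
```

carry_out(dp=[[0.05,0.006,0],[0.05,0.005,0],[0.05,0.001,0],[0.05,0.001,0],[0.05,-0.003,0],[0.05,-0.004,0],[0.049,-0.007,0],[0.049,-0.008,0],[0.049,-0.012,0],[0.048,-0.012,0]], turn=[[0,0,-0.5],[0,0,-0.5],[0,0,-0.5],[0,0,-0.5],[0,0,-0.5],[0,0,-0.5],[0,0,-0.5],[0,0,-0.5],[0,0,-0.5],[0,0,-0.5]])

```text
time_s: 23.75
eef_pos: [604.7, -84.5, 47.3]
tcp_rot: [-2.515, -1.882, -0.0]
contact_force: [0.2, 0.4, -2.9]
finger_gap: 11.3
grasp_force: 58.8
```

```bash
python3 chk.py
```

```text
yaw -106.37883749950228 centre [ 591.73483001 -128.68087352] err [-0.26516999 -0.18087352] z 47.270562640529356 [ 0.2396284   0.36520591 -2.88631891] [-0.01143365 -0.0165562   0.00640695]
```

carry_out(dp=[[0,0,-0.01],[0,0,-0.01],[0,0,-0.01],[0,0,-0.01],[0,0,-0.01],[0,0,-0.01],[0,0,-0.01],[0,0,-0.01],[0,0,0],[0,0,0]], turn=[[0,0,0],[0,0,0],[0,0,0],[0,0,0],[0,0,0],[0,0,0],[0,0,0],[0,0,0],[0,0,0],[0,0,0]])

```text
time_s: 24.75
eef_pos: [604.9, -84.5, 44.3]
tcp_rot: [2.514, 1.883, 0.0]
contact_force: [-0.2, -0.4, 0.5]
finger_gap: 11.1
grasp_force: 59.1
```

carry_out(dp=[[0,0,-0.005],[0,0,-0.005],[0,0,-0.005],[0,0,0],[0,0,0],[0,0,0],[0,0,0],[0,0,0],[0,0,0],[0,0,0]], turn=[[0,0,0],[0,0,0],[0,0,0],[0,0,0],[0,0,0],[0,0,0],[0,0,0],[0,0,0],[0,0,0],[0,0,0]])

```text
time_s: 25.75
eef_pos: [605.1, -84.5, 44.3]
tcp_rot: [2.514, 1.882, 0.001]
contact_force: [-1.6, 0.6, 5.2]
finger_gap: 11.1
grasp_force: 59.9
```

carry_out(dp=[[0,0,0.01],[0,0,0],[0,0,0],[0,0,0],[0,0,0],[0,0,0],[0,0,0],[0,0,0],[0,0,0],[0,0,0]], turn=[[0,0,0],[0,0,0],[0,0,0],[0,0,0],[0,0,0],[0,0,0],[0,0,0],[0,0,0],[0,0,0],[0,0,0]])

```text
time_s: 26.75
eef_pos: [605.1, -84.5, 44.3]
tcp_rot: [2.514, 1.882, 0.001]
contact_force: [0.1, 0.5, 5.0]
finger_gap: 11.2
grasp_force: 59.7
```

carry_out(dp=[[0,0,0],[0,0,0],[0,0,0],[0,0,0],[0,0,0],[0,0,0],[0,0,0],[0,0,0],[0,0,0],[0,0,0]], turn=[[0,0,0],[0,0,0],[0,0,0],[0,0,0],[0,0,0],[0,0,0],[0,0,0],[0,0,0],[0,0,0],[0,0,0]], gripper=0.5)

```text
time_s: 27.75
eef_pos: [604.7, -84.4, 43.9]
tcp_rot: [2.515, 1.883, 0.0]
contact_force: [-0.2, -0.2, 0.1]
finger_gap: 42.8
grasp_force: 0.0
```

carry_out(dp=[[0,0,0.1],[0,0,0.2],[0,0,0.3],[0,0,0.4],[0,0,0.4],[0,0,0.4],[0,0,0.4],[0,0,0.4],[0,0,0.4],[0,0,0.2]], turn=[[0,0,0],[0,0,0],[0,0,0],[0,0,0],[0,0,0],[0,0,0],[0,0,0],[0,0,0],[0,0,0],[0,0,0]])

```text
time_s: 28.75
eef_pos: [605.5, -84.6, 174.7]
tcp_rot: [2.512, 1.881, 0.004]
contact_force: [0.2, -0.7, -0.0]
finger_gap: 42.5
grasp_force: 0.0
```

carry_out(dp=[[0,-0.3,0],[0,-0.4,0],[0,-0.5,0],[0,-0.5,0],[0,-0.5,0],[0,-0.5,0],[0,-0.3,0],[0,0,0],[0,0,0],[0,0,0]], turn=[[0,0,0],[0,0,0],[0,0,0],[0,0,0],[0,0,0],[0,0,0],[0,0,0],[0,0,0],[0,0,0],[0,0,0]])

```text
time_s: 29.75
eef_pos: [604.8, -203.6, 171.9]
tcp_rot: [-2.514, -1.884, -0.0]
contact_force: [0.4, 0.8, -0.4]
finger_gap: 42.8
grasp_force: 0.0
```

```bash
python3 - <<'E'
from h import *
w=cap("wrist"); x,y=proj(w,[592,-122,30])[0].astype(int); y0=max(0,y-90); print(x,y)
cv2.imwrite("pics/end.png",cv2.resize(cv2.cvtColor(w["pixels"][y0:y+90,x-90:x+90],cv2.COLOR_RGB2BGR),None,fx=3,fy=3,interpolation=cv2.INTER_CUBIC))
E
```

```text
287 109
```

View pics/end.png

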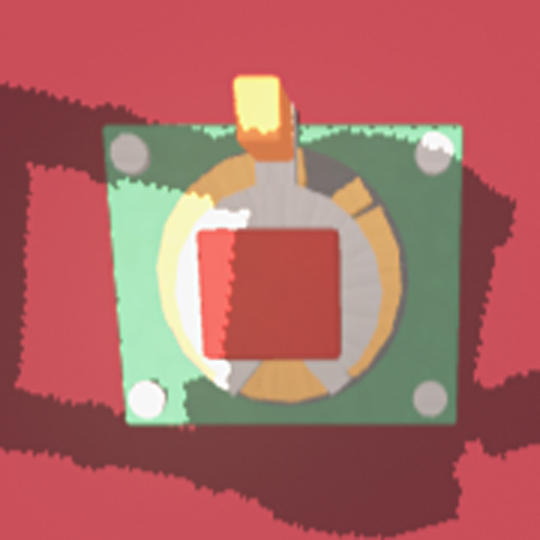

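The spacer sits flat on the brass one, with its lug at the top (crop 265,110) and its slot square and pointing down. The brass slot, at the upper right (crop 325,170), points well away from it.

```bash
python3 -c "
from plant import close_job
print(close_job())"
```

```text
the job is handed in; nothing more can be done
None
```

The steel spacer is on the stem under the head, resting flat on the brass spacer, with its slot square to the stem and about 150° from the brass slot; the gripper has let go, no bystander was approached, and I handed the job in at about 30 s without getting a verdict back.

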